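# Put the stacking desk organiser together

### The job

Put the wooden stacking organiser together on its low base: the deep undivided bin goes on the base, then the tray with two compartments, then the tray with three compartments, and the lid on top, with each piece upright and its foot seated fully down in the rim of the piece below. Leave the mouse, the calculator and the candle where they are.

Things in the scene. Friction and masses are not known exactly. Their poses are not given: they have to be found in the camera images.
- base: Fixed low wooden base: an empty shallow tray, 110 x 58 mm and only 14 mm high, rim wall 4 mm thick (opening 102 x 50 mm) round a grey felt floor 9 mm down. The seated deep bin has its underside 8 mm above this underside. Origin: centre of its underside; x along its length. Room: shelves hang over the desk from x = 0.57 m on (underside at z = 0.62 m) and beside it (y over 0.19 m, at z = 0.3 m).
- deep_bin: Deep wooden open box without divider, 0.13 kg, 54 mm high over all, 110 x 58 mm outside, walls 4 mm, opening 102 x 50 mm. Foot below, 6 mm deep: upper 3 mm is 96 x 44 mm, lower 3 mm 90 x 38 mm. The piece seated in its rim has its underside 48 mm above this underside. Origin: centre of the foot's underside; x along its length, z up.
- two_tray: Wooden open tray, one cross wall (10 mm below the rim) making two compartments, 0.11 kg, 42 mm high over all, 110 x 58 mm outside, walls 4 mm, opening 102 x 50 mm. Foot below, 6 mm deep: upper 3 mm is 96 x 44 mm, lower 3 mm 90 x 38 mm. The piece seated in its rim has its underside 36 mm above this underside. Origin: centre of the foot's underside; x along its length, z up.
- three_tray: Wooden open tray, two cross walls (10 mm below the rim) making three compartments, 0.10 kg, 34 mm high over all, 110 x 58 mm outside, walls 4 mm, opening 102 x 50 mm. Foot below, 6 mm deep: upper 3 mm is 96 x 44 mm, lower 3 mm 90 x 38 mm. The lid seated in its rim has its underside 28 mm above this underside. Origin: centre of the foot's underside; x along its length, z up.
- lid: Flat wooden lid 110 x 58 mm with a grip bar, 0.07 kg. The plate is 6 to 12 mm above the underside; the bar, 44 mm long (x), 12 mm thick (y), stands on its middle, 12 to 36 mm above the underside. Foot below, 6 mm deep: upper 3 mm is 96 x 44 mm, lower 3 mm 90 x 38 mm. Origin: centre of the foot's underside; x along its length, z up.
- mouse: Black computer mouse on the desk, 100 mm long (its x), 58 mm wide, 34 mm high. A bystander. Origin: centre of its underside.
- calculator: Grey pocket calculator on the desk, 124 mm long (its x), 76 mm wide, 17 mm high. A bystander. Origin: centre of its underside.
- candle: Small round candle in a metal cup on the desk, 38 mm across, 15 mm high. A bystander. Origin: centre of its underside.

How it is judged:
By the outcome, as a careful person would: the job done as asked, in the order asked, and still so for the second after the job is handed in, with the robot touching nothing.
It also fails if it takes over 128 s, if anything falls off the work surface, if the arm or the gripper's body presses on something with over 40 N, if the wrist force passes 120 N, or if a joint passes its speed limit or range.

### The arm

A 6-joint arm with a two-finger parallel gripper is mounted at the origin on a cart in front of the work surface, level with it; the furniture and walls round the work are solid. World frame = base frame: x ahead of the robot, y to its left, z up, the work surface at z = 0. Lengths are in m, angles in rad, forces in N, time in s.
With the tool pointing down it reaches from about 0.275 to 0.75 m from the base axis. Payload 10.2 kg.
Tool frame: the origin (TCP) lies between the finger pads; the fingertips stand 14 mm ahead of it and the grasp point (between the pads) lies 5 mm behind it (robot.tip_reach is the distance from the TCP to the fingertips, in m); z points along the fingers, y is the line along which they close (so a half turn about z gives the same grasp; the last joint's range is limited). The gripper opens to 85 mm and grips with 20 to 120 N. Pads are 22 mm wide; open, the fingers measure 114 mm over their backs; the gripper's body (76 mm by 85 mm) begins 54 mm behind the grasp point. The pads swing forward as they close: fully open they stand 13 mm farther back than shut.
Start: joints at [-1.363, 0.313, 1.498, -0, 1.331, -0.223], TCP at [0.219, -0.477, 0.245] pointing down, gripper open.
Joint ranges: [-2.94, 2.94], [-0.97, 2.17], [0.19, 2.56], [-1.23, 4.37], [0.02, 3.11], [-2.88, 2.88]. Speed limits (rad/s): [2.39, 2.39, 3.01, 3.14, 3.14, 3.14].

### API

Orientations are given as a unit quaternion [x, y, z, w].
In Python, from rig import robot, eyes, workorder gives the robot as it stands. The module is installed in compiled form; this text tells all that it offers.
- The arm moves only by the tool carry_out, never from a script. Its argument "increments" is a list of rows, each a list of 7 numbers: the turn, a rotation vector about the tool's x, y, z in units of 5 degrees (1.0 is 5 degrees), then the shift along the tool's x, y, z in cm, then the opening, from 0 (shut) to 1 (fully open). In form: [[ax, ay, az, tx, ty, tz, claw], ...]. A call has 1 to 20 rows; each row is the pose to reach, as a shift and turn from the pose commanded when the call began, along the tool's axes at that moment; what a row does not reach only later rows make up. A row lasts 1/8 s, in which the tool goes at most 62.5 mm and 10.7 degrees, less where a joint would pass 70% of its speed; a pose out of reach is approached as far as the arm can. A call with a gripper value outside its range is refused whole. The fingers move at their own pace and stop on an object; "grip_force" is the grip in N (left out, the last holds). Time passes only in rows, so rows that repeat a pose let the fingers close. It gives the time, the measured TCP pose, the force, the opening and the grip force at its end, in the units of the state.
- robot.state(): the state, without advancing time (a new reading comes with each control period).
- eyes.capture(name): name is "scene" or "top" or "wrist"; returns the picture (400x640x3 uint8, red, green, blue); there is no depth.
- eyes.camera_model(name): a dict with "fx", "fy", "cx", "cy" (pixels), "R" (3x3) and "t" (3): a world point X has camera coordinates R X + t; the wrist camera has in their place "tool_from_camera" (4x4, takes a point from camera to tool coordinates, whose origin is the TCP and whose axes are the flange's). Camera axes: x right, y down, z forward; pixel columns grow to the right and rows downward; lengths in m; the calibration is good to about 2 mm. A picture is of the moment at which its call begins: read the wrist's pose just before it. camera_model takes no time and is no camera call.
- workorder.sign_off(): hands the job in; it is judged then, once.
The state is a dict: "time_s": time; "joints": joint angles; "qd": joint speeds; "effort": joint torques, N m; "position": TCP position; "tool_rot": TCP orientation; "force": force on the tool from outside, world axes, zero at the start; "moment": the same for the moment, N m; "opening": finger opening in m; "finger_force": force on a finger pad.
Only numpy, scipy, OpenCV 4.12 (cv2) and the standard library are available. Lean on these libraries where they do the work, as an engineer would, in place of code of your own. Each camera call takes 0.05 s, during which the arm holds its last target. There are 200 camera calls.

## Working session

There is one attempt and no reset: what is moved stays moved. The work goes in short steps, Python scripts to look and compute and a tool call to move; the robot and the scene stay as the last step left them, time stands still between calls to the robot, and variables do not carry over. Pictures are saved under pics/ and viewed, at most 14 in all, crops included, and the job is handed in when it is done.

Besides the shell and the picture viewer there is one more tool, called as name(argument=value, ...) on one line, values as JSON. carry_out: Moves the arm, as the interface text tells. Its arguments: {"type":"object","properties":{"increments":{"type":"array","items":{"type":"array","items":{"type":"number"}}},"grip_force":{"type":"number"}},"required":["increments"]}

```bash
mkdir -p pics; python3 - <<'E'
from rig import robot, eyes
import cv2
s=robot.state();print({k:s[k] for k in("time_s","position","tool_rot","opening","force")},robot.tip_reach)
for n in("scene","top"):
    cv2.imwrite(f"pics/{n}0.png",eyes.capture(n)[:,:,::-1]); print(n,eyes.camera_model(n))
print(eyes.camera_model("wrist"))
E
```

```text
{'time_s': 0.0, 'position': array([ 0.21917551, -0.47678813,  0.24471242]), 'tool_rot': array([ 9.76886019e-01,  2.13759799e-01, -2.24188788e-05, -6.74185372e-04]), 'opening': 0.08527393983886769, 'force': array([-0.14734646, -0.45866821,  0.15567709])} 0.014
scene {'fx': 514.3686530013621, 'fy': 514.3686530013621, 'cx': 317.43943012744614, 'cy': 194.11500811960047, 'R': array([[-0.86064764, -0.5092    , -0.00099928],
       [-0.38259424,  0.64795165, -0.65862   ],
       [ 0.33601679, -0.56645743, -0.75247504]]), 't': array([0.37232871, 0.38208072, 1.04040364])}
top {'fx': 487.06721029975927, 'fy': 487.06721029975927, 'cx': 316.76107006878516, 'cy': 206.89902103756438, 'R': array([[ 0.00815139, -0.99987071,  0.01386076],
       [-0.9976333 , -0.00907798, -0.06815711],
       [ 0.06827413, -0.01327238, -0.99757831]]), 't': array([-0.21736546,  0.54493504,  1.32892671])}
{'fx': 306.8312580116183, 'fy': 306.8312580116183, 'cx': 317.187217989615, 'cy': 196.21431454798943, 'tool_from_camera': array([[-5.99916273e-04, -9.63305443e-01, -2.68406899e-01,
         6.81029411e-02],
       [ 9.99999797e-01, -6.35540148e-04,  4.58376142e-05,
        -9.40647718e-04],
       [-2.14738983e-04, -2.68406817e-01,  9.63305629e-01,
        -1.28790143e-01],
       [ 0.00000000e+00,  0.00000000e+00,  0.00000000e+00,
         1.00000000e+00]])}
```

View pics/top0.png

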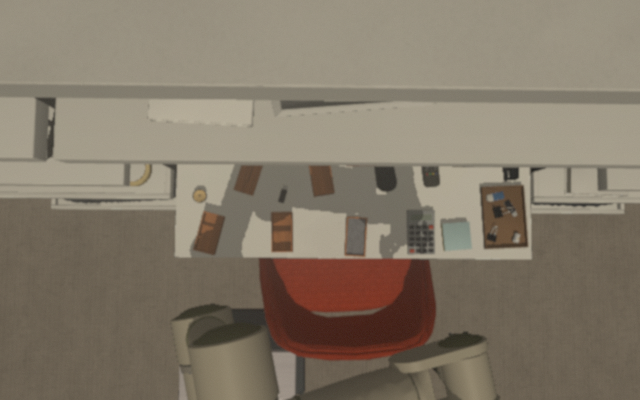

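View pics/scene0.png

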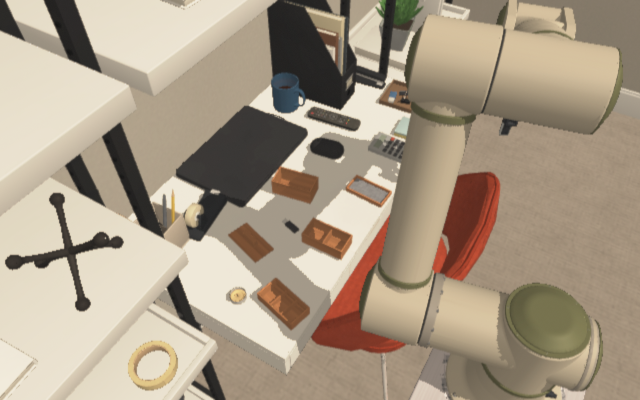

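The top view shows the base with its grey floor at about (356,236), trays at (282,231) and (209,233), the deep bin at about (321,178), and the lid at about (248,178). The scene view matches this: base (369,190), trays (326,238) and (283,303), bin (296,185), lid (250,242). I'll enlarge both.

```bash
python3 - <<'E'
import cv2
a=cv2.imread("pics/top0.png")[155:265,180:380]; cv2.imwrite("pics/top0c.png",cv2.resize(a,None,fx=4,fy=4,interpolation=cv2.INTER_CUBIC))
a=cv2.imread("pics/scene0.png")[160:335,215:405]; cv2.imwrite("pics/scene0c.png",cv2.resize(a,None,fx=3.4,fy=3.4,interpolation=cv2.INTER_CUBIC))
E
```

```text
(no output)
```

View pics/top0c.png

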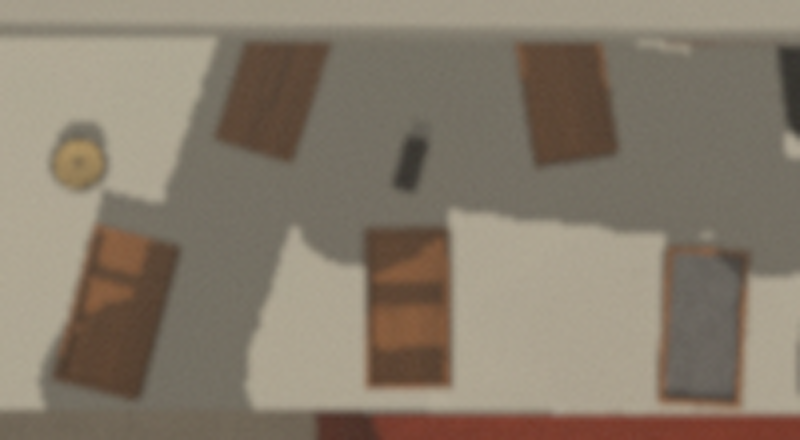

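View pics/scene0c.png

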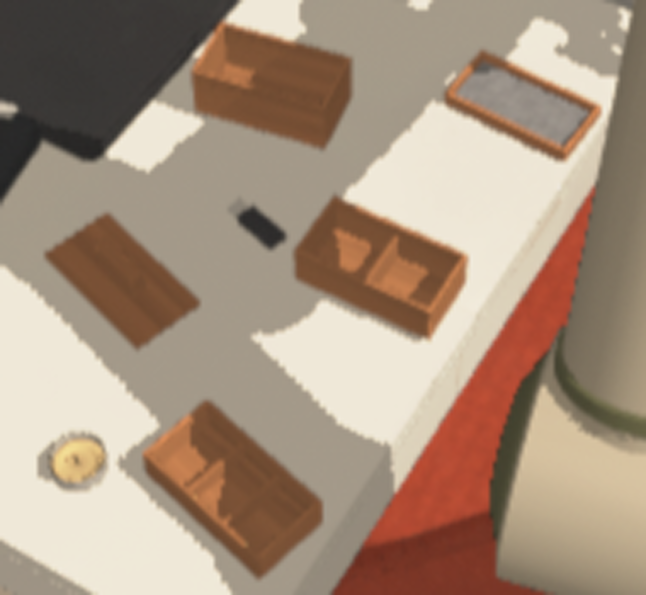

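```bash
cat > h.py <<'E'
import numpy as np, cv2
from rig import robot, eyes
from scipy.spatial.transform import Rotation as Ro
def cam(name, s=None):
    m=eyes.camera_model(name); K=np.array([[m["fx"],0,m["cx"]],[0,m["fy"],m["cy"]],[0,0,1]])
    if name!="wrist": return K,np.array(m["R"]),np.array(m["t"])
    T=np.eye(4);T[:3,:3]=Ro.from_quat(s["tool_rot"]).as_matrix();T[:3,3]=s["position"]
    M=np.linalg.inv(T@np.array(m["tool_from_camera"])); return K,M[:3,:3],M[:3,3]
def back(c,px,z):
    K,R,t=c; px=np.atleast_2d(px).astype(float)
    d=(np.linalg.inv(K)@np.c_[px,np.ones(len(px))].T).T@R; o=-R.T@t
    return (o+d*((z-o[2])/d[:,2])[:,None])
def rect(c,px,z):
    """corner pixels in order -> centre, yaw deg of long side, side lengths mm"""
    P=back(c,px,z)[:,:2]; e=np.roll(P,-1,0)-P; L=np.linalg.norm(e,axis=1)
    i=0 if L[0]+L[2]>L[1]+L[3] else 1
    v=e[i]-e[i+2]; yaw=np.degrees(np.arctan2(v[1],v[0]))
    return P.mean(0).round(4),round((yaw+90)%180-90,2),(L*1000).round(1)
def snap(tag):
    s=robot.state(); im=eyes.capture("wrist"); np.savez(f"pics/{tag}.npz",p=s["position"],q=s["tool_rot"])
    cv2.imwrite(f"pics/{tag}.png",im[:,:,::-1]); return s
def wcam(tag):
    d=np.load(f"pics/{tag}.npz"); return cam("wrist",dict(position=d["p"],tool_rot=d["q"]))
def go(x,y,z,yaw):
    """move to tool pointing down, closing line across long side at yaw(deg)"""
    s=robot.state(); R=Ro.from_quat(s["tool_rot"])
    c=[]
    for k in(0,180):
        G=Ro.from_euler("z",yaw+k,degrees=True)*Ro.from_quat([1,0,0,0]); c.append((R.inv()*G).as_rotvec(degrees=True)/5)
    r=min(c,key=np.linalg.norm); t=R.inv().apply(np.array([x,y,z])-s["position"])*100
    print("row",r.round(2),t.round(2),"t",round(s["time_s"],2))
E
python3 - <<'E'
from h import *
T=cam("top");S=cam("scene")
f=lambda p:np.array(p)/4+[180,155]
g=lambda p:np.array(p)/3.4+[215,160]
print("base",rect(T,f([(667,246),(749,250),(740,404),(659,400)]),.014), rect(S,g([(482,53),(600,110),(565,157),(447,96)]),.014))
print("two",rect(T,f([(366,230),(450,228),(450,386),(367,386)]),.042), rect(S,g([(337,199),(467,258),(430,322),(296,262)]),.042))
print("three",rect(T,f([(97,226),(180,246),(140,398),(54,380)]),.034), rect(S,g([(207,402),(322,502),(262,563),(146,455)]),.034))
print("deep",back(T,f([(535,167),(618,154)]),.054)[:,:2], rect(S,g([(223,25),(350,62),(327,108),(193,73)]),.054))
print("lid",back(T,f([(215,138),(292,161)]),.012)[:,:2], rect(S,g([(107,213),(200,301),(138,347),(45,254)]),.012))
E
```

```text
base (array([ 0.4667, -0.3221]), np.float64(-3.02), array([ 57.1, 106.9,  56.1, 106.8])) (array([ 0.4623, -0.3178]), np.float64(-4.38), array([107.6,  56.9, 107.3,  55. ]))
two (array([ 0.4767, -0.1188]), np.float64(0.93), array([ 57.1, 107.1,  56.1, 105.6])) (array([ 0.4718, -0.1127]), np.float64(1.2), array([106. ,  61. , 105.7,  63.3]))
three (array([0.4718, 0.0791]), np.float64(-13.88), array([ 58.3, 106.5,  59.6, 108.3])) (array([0.4696, 0.0828]), np.float64(-13.51), array([107.1,  56. , 109.1,  54.9]))
deep [[ 0.57189688 -0.20384102]
 [ 0.58125268 -0.25992096]] (array([ 0.6303, -0.2209]), np.float64(10.14), array([106.8,  50.1, 108.4,  54.9]))
lid [[ 0.59383408  0.01896017]
 [ 0.57825465 -0.03486101]] (array([ 0.6354, -0.0229]), np.float64(-16.74), array([108.1,  56.6, 109.4,  56.2]))
```

```bash
python3 -c "
from h import *
go(.464,-.320,.12,-3.7)"
```

```text
row [-0.01  0.    5.68] [28.79 -4.01 12.49] t 0.1
```

carry_out(increments=[[0,0,5.7,28.8,-4,12.5,1],[0,0,5.7,28.8,-4,12.5,1],[0,0,5.7,28.8,-4,12.5,1],[0,0,5.7,28.8,-4,12.5,1],[0,0,5.7,28.8,-4,12.5,1],[0,0,5.7,28.8,-4,12.5,1],[0,0,5.7,28.8,-4,12.5,1],[0,0,5.7,28.8,-4,12.5,1],[0,0,5.7,28.8,-4,12.5,1]])

```text
time_s: 1.23
position: [0.4635, -0.3215, 0.1209]
tool_rot: [0.999, -0.034, 0.0, 0.0]
force: [-0.2, 0.4, 0.2]
opening: 0.0855
finger_force: 0.0
```

```bash
python3 -c "
from h import *
snap('w1')
go(.63,-.221,.16,10.1)"
```

```text
row [ 0.01 -0.01 -2.8 ] [ 15.92 -11.14  -3.91] t 1.27
```

View pics/w1.png

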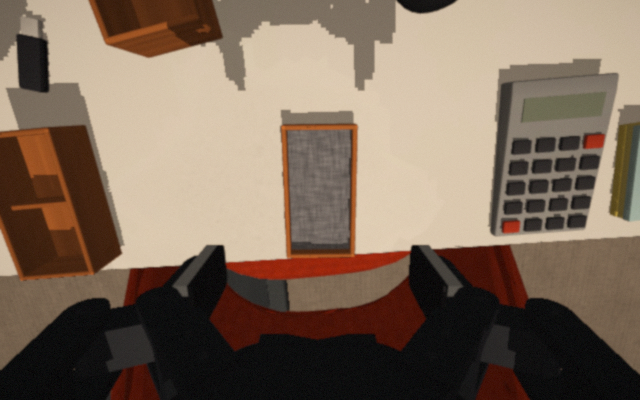

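The base's rim corners are at about (282,125), (356,125), (355,257) and (287,257), with the calculator well clear at x > 490.

```bash
python3 -c "
from h import *
print(rect(wcam('w1'),[(282,124.5),(356.5,124.5),(355,257),(287,257)],.014))
"
```

```text
(array([ 0.4667, -0.3233]), np.float64(-3.07), array([ 55.8, 109. ,  57.4, 109. ]))
```

carry_out(increments=[[0,0,-2.8,16,-11,-4,1],[0,0,-2.8,16,-11,-4,1],[0,0,-2.8,16,-11,-4,1],[0,0,-2.8,16,-11,-4,1],[0,0,-2.8,16,-11,-4,1],[0,0,-2.8,16,-11,-4,1],[0,0,-2.8,16,-11,-4,1]])

```text
time_s: 2.15
position: [0.6303, -0.2224, 0.1603]
tool_rot: [0.996, 0.088, -0.0, -0.0]
force: [1.0, 0.3, -0.8]
opening: 0.0853
finger_force: 0.0
```

```bash
python3 -c "
from h import *
snap('w2')"
```

```text
(no output)
```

View pics/w2.png

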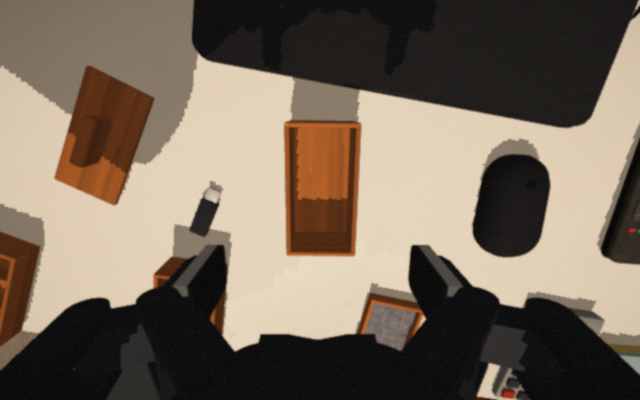

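The bin's rim corners are at (285,122), (361,122), (356,255) and (288,255). The lid is at (90,66), (154,97), (116,205) and (54,179), with its bar upward.

```bash
python3 -c "
from h import *
print(rect(wcam('w2'),[(285,121.5),(361,121.5),(356,255.5),(287.5,255.5)],.054))
print(rect(wcam('w2'),[(90,66),(154,97),(116,205),(54,179)],.012))
go(.632,-.2215,.03,9.8)
"
```

```text
(array([ 0.6361, -0.2245]), np.float64(9.79), array([ 56.6, 109.5,  57.6, 109.5]))
(array([ 0.6392, -0.0259]), np.float64(-17.75), array([ 55.9, 109.2,  58.5, 110.2]))
row [-0.    0.    0.06] [ 0.17 -0.04 13.04] t 2.2
```

```bash
python3 -c "
from h import *
go(.636,-.2242,.03,9.8)
"
```

```text
row [-0.    0.    0.06] [ 0.51  0.29 13.04] t 2.2
```

carry_out(increments=[[0,0,0.06,0.5,0.3,6,1],[0,0,0.06,0.5,0.3,10,1],[0,0,0.06,0.5,0.3,13,1],[0,0,0.06,0.5,0.3,13,1],[0,0,0.06,0.5,0.3,13,1],[0,0,0.06,0.5,0.3,13,0.4],[0,0,0.06,0.5,0.3,13,0.4],[0,0,0.06,0.5,0.3,13,0.4],[0,0,0.06,0.5,0.3,13,0.4],[0,0,0.06,0.5,0.3,13,0.4],[0,0,0.06,0.5,0.3,13,0.4]], grip_force=40)

```text
time_s: 3.58
position: [0.6372, -0.2237, 0.0318]
tool_rot: [0.996, 0.086, 0.001, 0.001]
force: [-1.2, 0.3, 6.9]
opening: 0.057
finger_force: 44.0
```

carry_out(increments=[[0,0,0,0,0,-4,0.4],[0,0,0,0,0,-8,0.4],[0,0,0,0,0,-8,0.4],[0,0,0,0,0,-8,0.4]])

```text
time_s: 4.08
position: [0.6361, -0.2231, 0.1093]
tool_rot: [0.996, 0.086, -0.001, -0.0]
force: [0.1, -0.0, -1.1]
opening: 0.0578
finger_force: 43.4
```

```bash
python3 -c "
from h import *
go(.4667,-.3233,.11,-3.1)
"
```

```text
row [-0.01  0.02  2.6 ] [-18.41   6.96  -0.06] t 4.08
```

carry_out(increments=[[0,0,0.8,-5,2,0,0.4],[0,0,1.6,-10,4,0,0.4],[0,0,2.6,-15,6,0,0.4],[0,0,2.6,-18.4,7,0,0.4],[0,0,2.6,-18.4,7,0,0.4],[0,0,2.6,-18.4,7,0,0.4],[0,0,2.6,-18.4,7,0,0.4]])

```text
time_s: 4.95
position: [0.468, -0.3233, 0.1098]
tool_rot: [1.0, -0.027, -0.0, -0.0]
force: [0.2, -0.8, -0.9]
opening: 0.0578
finger_force: 43.3
```

```bash
python3 -c "
from h import *
s=snap('w3');print(s['position'],s['tool_rot'],s['force'])"
```

```text
[ 0.46798968 -0.32326485  0.1097991 ] [ 9.99646932e-01 -2.65686390e-02 -2.04622228e-04 -2.77948930e-04] [ 0.20425701 -0.76638329 -0.91875258]
```

View pics/w3.png

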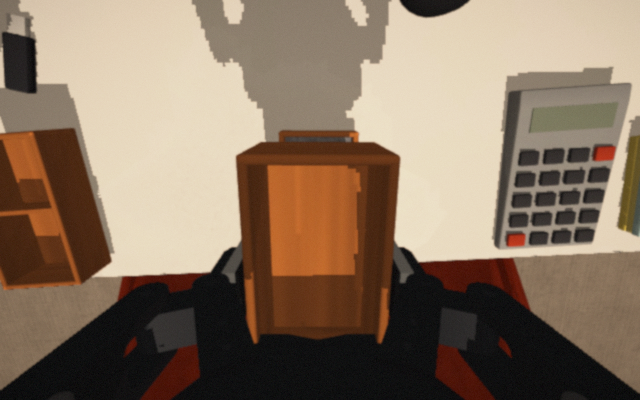

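The held bin's far rim edge runs from (238,158) to (398,158), and its lower outer edge from (252,143) to (384,143). The base's far edge shows from (280,131) to (357,131).

```bash
python3 -c "
from h import *
c=wcam('w3'); a=back(c,[(238,157.5),(398.5,157.5)],.132); b=back(c,[(251.5,143),(384.5,143)],.084); e=back(c,[(279.5,130.5),(357.5,130.5)],.014)
for q in(a,b,e): print(q[:,:2].round(4).tolist(),q.mean(0).round(4),np.degrees(np.arctan2(*(q[1]-q[0])[[0,1]])).round(2),np.linalg.norm(q[1]-q[0]))
n=back(c,[(250,341),(386,341)],.132);print(n)
"
```

```text
[[0.5214, -0.2977], [0.5184, -0.3535]] [ 0.5199 -0.3256  0.132 ] -176.93 0.05590233939213443
[[0.5219, -0.2925], [0.5183, -0.3587]] [ 0.5201 -0.3256  0.084 ] -176.92 0.06634532865372342
[[0.5234, -0.2982], [0.5204, -0.3541]] [ 0.5219 -0.3262  0.014 ] -176.92 0.05592450466273642
[[ 0.44512027 -0.29323203  0.132     ]
 [ 0.44212002 -0.34962595  0.132     ]]
```

```bash
python3 -c "
import cv2
a=cv2.imread('pics/w3.png')[120:200,225:415]; cv2.imwrite('pics/w3c.png',cv2.resize(a,None,fx=4,fy=4,interpolation=cv2.INTER_CUBIC))"
```

```text
(no output)
```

View pics/w3c.png

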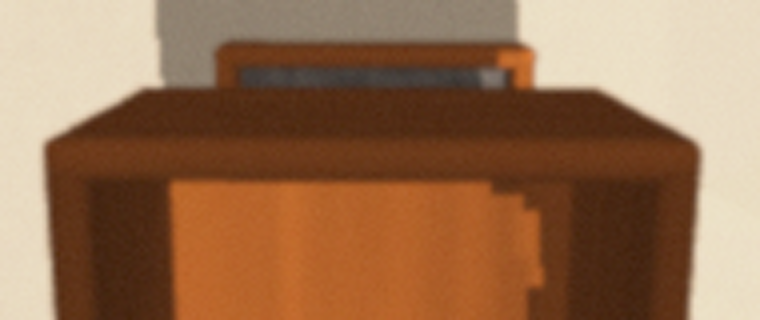

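```bash
python3 -c "
from h import *
c=wcam('w3'); a=back(c,[(236.5,155),(400,155)],.132); b=back(c,[(260.5,142.5),(375,142.5)],.084); e=back(c,[(279.2,130.7),(358.2,130.7)],.014)
for q in(a,b,e): print(q.mean(0).round(4),np.linalg.norm(q[1]-q[0]))
go(.4667,-.3233,.07,-3.1)
"
```

```text
[ 0.5208 -0.3256  0.132 ] 0.0568224355025661
[ 0.5203 -0.3255  0.084 ] 0.05709214136828255
[ 0.5217 -0.3263  0.014 ] 0.05665115976213636
row [-0.    0.    0.01] [-0.13  0.01  3.99] t 5.0
```

carry_out(increments=[[0,0,0,0.1,0.06,3,0.4],[0,0,0,0.1,0.06,5,0.4],[0,0,0,0.1,0.06,5.5,0.4],[0,0,0,0.1,0.06,6,0.4],[0,0,0,0.1,0.06,6.4,0.4],[0,0,0,0.1,0.06,6.7,0.4],[0,0,0,0.1,0.06,7,0.4],[0,0,0,0.1,0.06,7.1,0.4],[0,0,0,0.1,0.06,7.1,0.4]])

```text
time_s: 6.12
position: [0.4684, -0.3247, 0.0398]
tool_rot: [1.0, -0.027, 0.0, 0.0]
force: [-2.3, 1.7, 4.3]
opening: 0.0573
finger_force: 43.8
```

carry_out(increments=[[0,0,0,0,0,0,1],[0,0,0,0,0,0,1],[0,0,0,0,0,0,1],[0,0,0,0,0,0,1],[0,0,0,0,0,-4,1],[0,0,0,0,0,-10,1],[0,0,0,0,0,-14,1],[0,0,0,0,0,-14,1],[0,0,0,0,0,-14,1]])

```text
time_s: 7.25
position: [0.468, -0.3242, 0.1782]
tool_rot: [1.0, -0.027, -0.001, -0.001]
force: [0.1, 0.6, -0.8]
opening: 0.0855
finger_force: 0.0
```

```bash
python3 -c "
from h import *
s=snap('w4');print(s['position'])
go(.474,-.118,.15,1)"
```

```text
[ 0.4679995  -0.32424831  0.17824358]
row [-0.02  0.02 -0.82] [ -0.51 -20.62   2.82] t 7.3
```

View pics/w4.png

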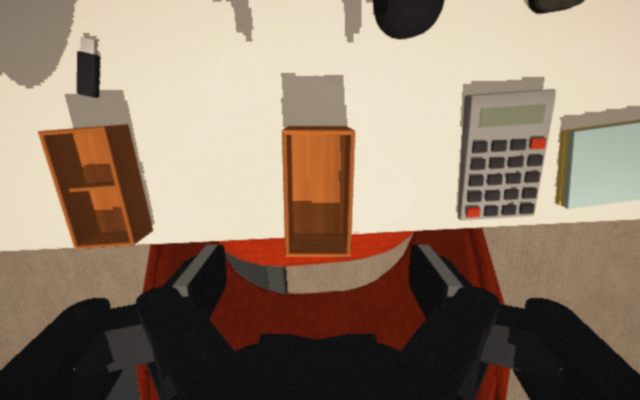

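The bin sits square in the base. Its rim corners are (283,129), (355,129), (352,256) and (285,256). The two-tray's rim corners are roughly (40,132), (107,127), (134,243) and (76,247).

```bash
python3 -c "
from h import *
c=wcam('w4')
print(rect(c,[(282.5,129),(355,129),(352,256.5),(285.5,256.5)],.062))
print(rect(c,[(39.5,132),(107,127),(134,243),(76,247)],.042))"
```

```text
(array([ 0.467 , -0.3245]), np.float64(-3.07), array([ 56.6, 109.4,  58.3, 109.5]))
(array([ 0.4783, -0.1205]), np.float64(0.66), array([ 58.2, 106.4,  55.5, 106.5]))
```

carry_out(increments=[[0,0,-0.8,-0.5,-6,2.8,1],[0,0,-0.8,-0.5,-12,2.8,1],[0,0,-0.8,-0.5,-18,2.8,1],[0,0,-0.8,-0.5,-20.6,2.8,1],[0,0,-0.8,-0.5,-20.6,2.8,1],[0,0,-0.8,-0.5,-20.6,2.8,1],[0,0,-0.8,-0.5,-20.6,2.8,1]])

```text
time_s: 8.18
position: [0.4744, -0.1197, 0.1509]
tool_rot: [1.0, 0.007, -0.0, -0.0]
force: [-0.0, -0.7, 0.0]
opening: 0.0856
finger_force: 0.0
```

```bash
python3 -c "
from h import *
s=snap('w5');print(s['position'])"
```

```text
[ 0.47442907 -0.11966523  0.15093402]
```

View pics/w5.png

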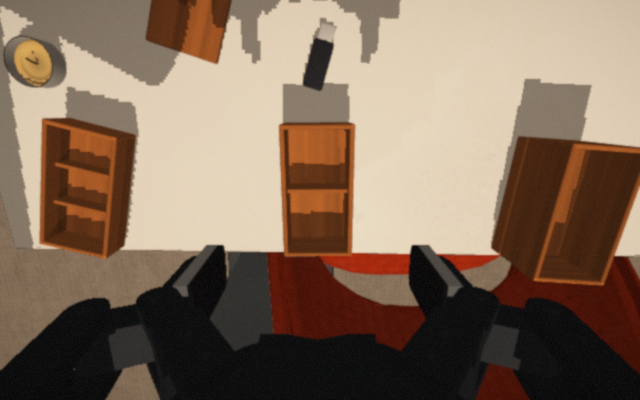

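The two-tray has one cross wall, and its rim corners are (279,124), (355,124), (352,256) and (284,256). The three-tray is at left, (40–135,118–256), with the candle at (33,62).

```bash
python3 -c "
from h import *
c=wcam('w5')
r=rect(c,[(279.5,123.5),(355,123.5),(352,256.3),(284,256.3)],.042);print(r)
print(rect(c,[(42,118),(110,132),(105,256),(39,245)],.034))
go(*r[0],.023,r[1])"
```

```text
(array([ 0.4778, -0.1191]), np.float64(1.1), array([ 57. , 110. ,  57.9, 110. ]))
(array([0.4751, 0.0826]), np.float64(-12.96), array([ 52. , 109.6,  56.5, 110.8]))
row [-0.    0.   -0.06] [ 0.34 -0.04 12.8 ] t 8.22
```

carry_out(increments=[[0,0,-0.06,0.35,0,6,1],[0,0,-0.06,0.35,0,10,1],[0,0,-0.06,0.35,0,12.7,1],[0,0,-0.06,0.35,0,12.7,1],[0,0,-0.06,0.35,0,12.7,1],[0,0,-0.06,0.35,0,12.7,0.4],[0,0,-0.06,0.35,0,12.7,0.4],[0,0,-0.06,0.35,0,12.7,0.4],[0,0,-0.06,0.35,0,12.7,0.4],[0,0,-0.06,0.35,0,12.7,0.4],[0,0,-0.06,0.35,0,12.7,0.4],[0,0,-0.06,0.35,0,12.7,0.4]])

```text
time_s: 9.72
position: [0.4786, -0.1188, 0.0254]
tool_rot: [1.0, 0.01, 0.001, 0.0]
force: [-1.9, 0.6, 7.4]
opening: 0.0576
finger_force: 43.3
```

carry_out(increments=[[0,0,0,0,0,-5,0.4],[0,0,0,0,0,-10,0.4],[0,0,0,0,0,-13,0.4],[0,0,0,0,0,-13,0.4],[0,0,0,0,0,-13,0.4]])

```text
time_s: 10.35
position: [0.4775, -0.1183, 0.1534]
tool_rot: [1.0, 0.01, -0.001, -0.0]
force: [0.7, 0.3, -2.0]
opening: 0.0575
finger_force: 44.0
```

```bash
python3 -c "
from h import *
go(.468,-.3245,.14,-3.1)
"
```

```text
row [-0.01  0.02  0.86] [-1.38 20.6   1.32] t 10.35
```

carry_out(increments=[[0,0,0.3,-0.5,6,0,0.4],[0,0,0.6,-1,12,0,0.4],[0,0,0.86,-1.4,18,1,0.4],[0,0,0.86,-1.4,20.6,1.3,0.4],[0,0,0.86,-1.4,20.6,1.3,0.4],[0,0,0.86,-1.4,20.6,1.3,0.4],[0,0,0.86,-1.4,20.6,1.3,0.4]])

```text
time_s: 11.22
position: [0.4685, -0.3237, 0.1412]
tool_rot: [1.0, -0.027, -0.0, -0.0]
force: [-0.0, -0.2, -0.8]
opening: 0.0574
finger_force: 43.9
```

```bash
python3 -c "
from h import *
snap('w6')
a=cv2.imread('pics/w6.png')[100:220,220:420]; cv2.imwrite('pics/w6c.png',cv2.resize(a,None,fx=4,fy=4,interpolation=cv2.INTER_CUBIC))
go(.468,-.3245,.081,-3.1)
"
```

```text
row [-0.    0.    0.01] [-0.05  0.07  6.04] t 11.28
```

View pics/w6c.png

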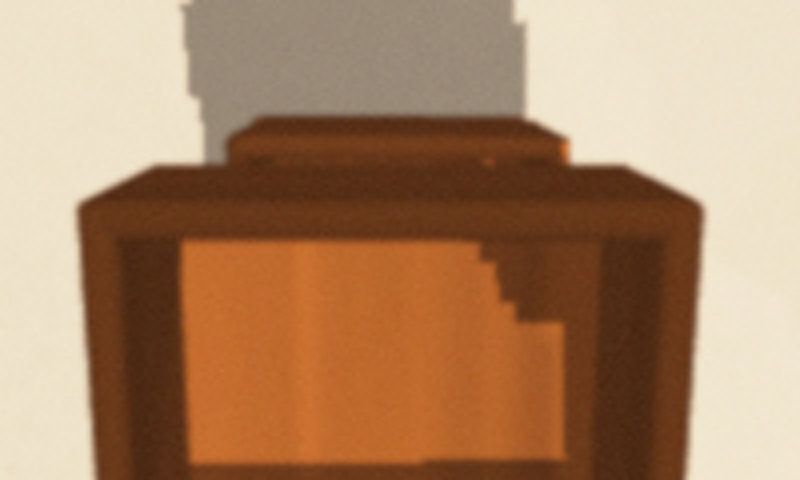

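Held tray's rim edge is at crop (78,204)–(703,207), and the seated bin's rim edge at crop (227,141)–(569,142).

```bash
python3 -c "
from h import *
c=wcam('w6'); f=lambda p:np.array(p)/4+[220,100]
for p,z in(([(78,205),(703,206)],.158),([(227,141),(569,142)],.062)):
  q=back(c,f(p),z); print(q.mean(0).round(4),np.linalg.norm(q[1]-q[0]),q[1]-q[0])
"
```

```text
[ 0.5219 -0.3259  0.158 ] 0.05688953361021761 [-0.00314109 -0.05680275  0.        ]
[ 0.5202 -0.3271  0.062 ] 0.05701752811685435 [-0.00322258 -0.05692639  0.        ]
```

carry_out(increments=[[0,0,0,-0.1,0.1,3,0.4],[0,0,0,-0.1,0.1,4.4,0.4],[0,0,0,-0.1,0.1,4.8,0.4],[0,0,0,-0.1,0.1,5.2,0.4],[0,0,0,-0.1,0.1,5.6,0.4],[0,0,0,-0.1,0.1,5.9,0.4],[0,0,0,-0.1,0.1,6.1,0.4],[0,0,0,-0.1,0.1,6.1,0.4],[0,0,0,-0.1,0.1,6.1,0.4]])

```text
time_s: 12.4
position: [0.4673, -0.3258, 0.0814]
tool_rot: [1.0, -0.027, 0.0, 0.0]
force: [-3.7, 2.7, 8.5]
opening: 0.0577
finger_force: 45.1
```

Seated at the predicted height. Next: release, rise, and go to the three-tray.

carry_out(increments=[[0,0,0,0,0,0,1],[0,0,0,0,0,0,1],[0,0,0,0,0,0,1],[0,0,0,0,0,0,1],[0,0,0,0,0,-4,1],[0,0,0,0,0,-10,1],[0,0,0,0,0,-13,1],[0,0,0,0,0,-13,1],[0,0,0,0,0,-13,1]])

```text
time_s: 13.52
position: [0.4669, -0.3254, 0.209]
tool_rot: [1.0, -0.027, -0.001, -0.001]
force: [0.1, 0.1, 0.2]
opening: 0.0855
finger_force: 0.0
```

```bash
python3 -c "
from h import *
s=snap('w7');print(s['position'])
go(.472,.081,.145,-13.5)"
```

```text
[ 0.46689324 -0.32540699  0.20901345]
row [-0.02  0.02  2.08] [ -1.69 -40.59   6.45] t 13.57
```

View pics/w7.png

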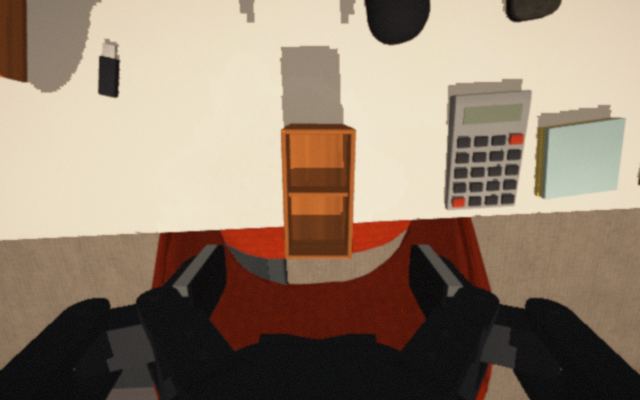

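The two-tray sits square, with rim corners (281,129), (355,129), (352,256) and (285,256). Next I'll capture the three-tray and the lid from near and view both in one composite.

carry_out(increments=[[0,0,0.3,-0.2,-5,1,1],[0,0,0.6,-0.5,-11,2,1],[0,0,0.9,-0.8,-17,3,1],[0,0,1.2,-1.1,-23,4,1],[0,0,1.5,-1.3,-29,5,1],[0,0,1.8,-1.5,-35,6.4,1],[0,0,2.1,-1.7,-40.6,6.4,1],[0,0,2.1,-1.7,-40.6,6.4,1],[0,0,2.1,-1.7,-40.6,6.4,1],[0,0,2.1,-1.7,-40.6,6.4,1]])

```text
time_s: 14.82
position: [0.4723, 0.0795, 0.146]
tool_rot: [0.993, -0.119, -0.0, 0.0]
force: [-0.4, -0.2, -0.7]
opening: 0.0855
finger_force: 0.0
```

```bash
python3 -c "
from h import *
s=snap('w8');print(s['position'],s['joints'].round(2))
print(rect(wcam('w7'),[(281.3,129),(355.3,129),(352.3,256.5),(285.3,256.5)],.098))
go(.636,-.025,.13,-17.5)"
```

```text
[0.47234657 0.07948471 0.14598341] [-0.08  0.32  1.77 -0.    1.05  1.73]
(array([ 0.4672, -0.3256]), np.float64(-2.87), array([ 56.6, 107.1,  57.5, 107.1]))
row [0.   0.   0.76] [18.37  6.27  1.6 ] t 14.88
```

carry_out(increments=[[0,0,0.4,6,2,0.5,1],[0,0,0.75,12,4,1,1],[0,0,0.75,18.4,6.3,1.6,1],[0,0,0.75,18.4,6.3,1.6,1],[0,0,0.75,18.4,6.3,1.6,1],[0,0,0.75,18.4,6.3,1.6,1],[0,0,0.75,18.4,6.3,1.6,1]])

```text
time_s: 15.75
position: [0.6359, -0.0233, 0.1309]
tool_rot: [0.989, -0.151, 0.0, -0.0]
force: [1.0, 0.1, -0.1]
opening: 0.0854
finger_force: 0.0
```

```bash
python3 -c "
from h import *
s=snap('w9');print(s['position'])
c=[cv2.resize(cv2.imread(f'pics/{w}.png')[100:300,255:385],None,fx=3,fy=3,interpolation=cv2.INTER_CUBIC) for w in('w8','w9')]
cv2.imwrite('pics/w89.png',np.hstack(c))"
```

```text
[ 0.6359036  -0.02332124  0.13093793]
```

View pics/w89.png

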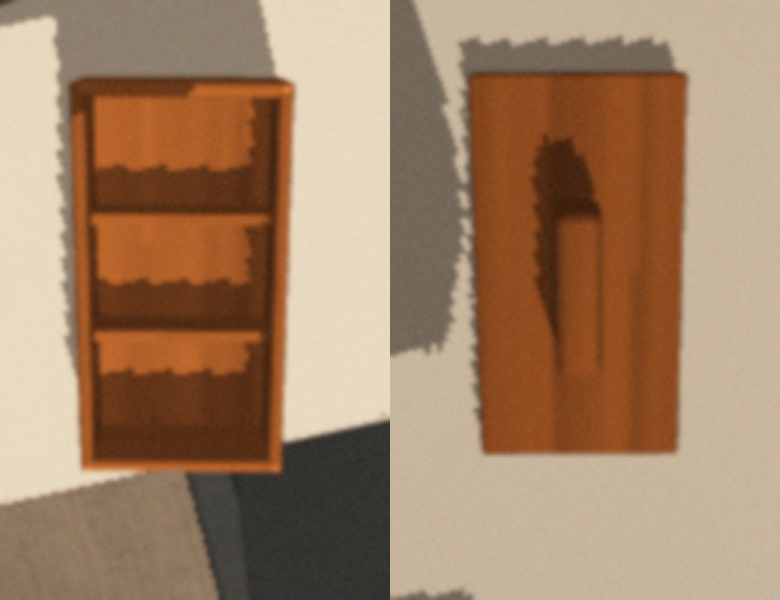

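The three-tray's rim corners in the left crop are (72,83), (294,86), (281,470) and (82,468). The lid's in the right crop are (470,72), (686,72), (676,453) and (483,453), with the bar along its length at x≈578.

```bash
python3 -c "
from h import *
f=lambda p:np.array(p)/3+[255,100]
print('lid',rect(wcam('w9'),f([(80,72),(296,72),(286,453),(93,453)]),.012), 'bar',back(wcam('w9'),f([(189,214),(187,372)]),.036))
r=rect(wcam('w8'),f([(72,82),(294,85),(281,470),(82,468)]),.034);print(r)
go(*r[0],.145,r[1])"
```

```text
lid (array([ 0.6387, -0.024 ]), np.float64(-17.1), array([ 56.6, 109.1,  56.7, 109.1])) bar [[ 0.65915179 -0.03038999  0.036     ]
 [ 0.61967483 -0.01754035  0.036     ]]
(array([0.4734, 0.0812]), np.float64(-14.04), array([ 56.8, 108.2,  57.2, 108.3]))
row [-0.   -0.01 -0.66] [-18.64  -5.15  -1.42] t 15.8
```

carry_out(increments=[[0,0,-0.3,-6,-1.7,-1,1],[0,0,-0.66,-12,-3.4,-1.4,1],[0,0,-0.66,-18.6,-5.2,-1.4,1],[0,0,-0.66,-18.6,-5.2,-1.4,1],[0,0,-0.66,-18.6,-5.2,-1.4,1],[0,0,-0.66,-18.6,-5.2,-1.4,1],[0,0,-0.66,-18.6,-5.2,-1.4,1]])

```text
time_s: 16.68
position: [0.475, 0.0806, 0.1441]
tool_rot: [0.992, -0.123, 0.0, 0.0]
force: [-0.4, 0.4, 0.2]
opening: 0.0855
finger_force: 0.0
```

```bash
python3 -c "
from h import *
go(.4734,.0812,.023,-14)"
```

```text
row [ 0.   -0.   -0.02] [-0.17 -0.02 12.11] t 16.68
```

carry_out(increments=[[0,0,0,-0.15,0,6,1],[0,0,0,-0.15,0,10,1],[0,0,0,-0.15,0,12.1,1],[0,0,0,-0.15,0,12.1,1],[0,0,0,-0.15,0,12.1,1],[0,0,0,-0.15,0,12.1,0.4],[0,0,0,-0.15,0,12.1,0.4],[0,0,0,-0.15,0,12.1,0.4],[0,0,0,-0.15,0,12.1,0.4],[0,0,0,-0.15,0,12.1,0.4],[0,0,0,-0.15,0,12.1,0.4],[0,0,0,-0.15,0,12.1,0.4]])

```text
time_s: 18.18
position: [0.4734, 0.0815, 0.0242]
tool_rot: [0.992, -0.122, 0.001, -0.0]
force: [-0.3, -0.2, 7.0]
opening: 0.0573
finger_force: 43.3
```

carry_out(increments=[[0,0,0,0,0,-5,0.4],[0,0,0,0,0,-10,0.4],[0,0,0,0,0,-16,0.4],[0,0,0,0,0,-16,0.4],[0,0,0,0,0,-16,0.4]])

```text
time_s: 18.8
position: [0.4724, 0.0815, 0.1827]
tool_rot: [0.992, -0.122, -0.0, 0.0]
force: [-0.1, -0.6, -1.7]
opening: 0.0569
finger_force: 43.9
```

```bash
python3 -c "
from h import *
go(.4674,-.3255,.18,-3)
"
```

```text
row [ 0.    0.01 -2.21] [ 9.4  39.61  0.27] t 18.8
```

carry_out(increments=[[0,0,-0.4,1.4,6,0,0.4],[0,0,-0.8,2.8,12,0,0.4],[0,0,-1.2,4.2,18,0,0.4],[0,0,-1.6,5.6,24,0,0.4],[0,0,-2,7.1,30,0,0.4],[0,0,-2.2,8.5,36,0,0.4],[0,0,-2.2,9.4,39.6,0.3,0.4],[0,0,-2.2,9.4,39.6,0.3,0.4],[0,0,-2.2,9.4,39.6,0.3,0.4],[0,0,-2.2,9.4,39.6,0.3,0.4]])

```text
time_s: 20.05
position: [0.468, -0.3243, 0.18]
tool_rot: [1.0, -0.026, -0.0, -0.0]
force: [-0.3, -0.0, -2.0]
opening: 0.0571
finger_force: 43.8
```

```bash
python3 -c "
from h import *
go(.4674,-.3255,.1160,-3)
"
```

```text
row [-0.01  0.01  0.  ] [-0.05  0.13  6.4 ] t 20.05
```

carry_out(increments=[[0,0,0,-0.05,0.12,3,0.4],[0,0,0,-0.05,0.12,4.8,0.4],[0,0,0,-0.05,0.12,5.2,0.4],[0,0,0,-0.05,0.12,5.6,0.4],[0,0,0,-0.05,0.12,6,0.4],[0,0,0,-0.05,0.12,6.3,0.4],[0,0,0,-0.05,0.12,6.5,0.4],[0,0,0,-0.05,0.12,6.5,0.4],[0,0,0,-0.05,0.12,6.5,0.4]])

```text
time_s: 21.18
position: [0.4673, -0.3267, 0.1163]
tool_rot: [1.0, -0.027, 0.0, 0.0]
force: [-2.4, 2.0, 6.3]
opening: 0.0571
finger_force: 44.7
```

carry_out(increments=[[0,0,0,0,0,0,1],[0,0,0,0,0,0,1],[0,0,0,0,0,0,1],[0,0,0,0,0,0,1],[0,0,0,0,0,-4,1],[0,0,0,0,0,-10,1],[0,0,0,0,0,-12,1],[0,0,0,0,0,-12,1],[0,0,0,0,0,-12,1]])

```text
time_s: 22.3
position: [0.4669, -0.3263, 0.2338]
tool_rot: [1.0, -0.027, -0.001, -0.001]
force: [0.5, -0.5, -0.8]
opening: 0.0855
finger_force: 0.0
```

```bash
python3 -c "
from h import *
s=snap('w10');print(s['position'])
go(.6388,-.024,.12,-17.2)"
```

```text
[ 0.46691089 -0.32626814  0.23375496]
row [-0.02  0.03  2.83] [ 15.57 -31.08  11.39] t 22.35
```

View pics/w10.png

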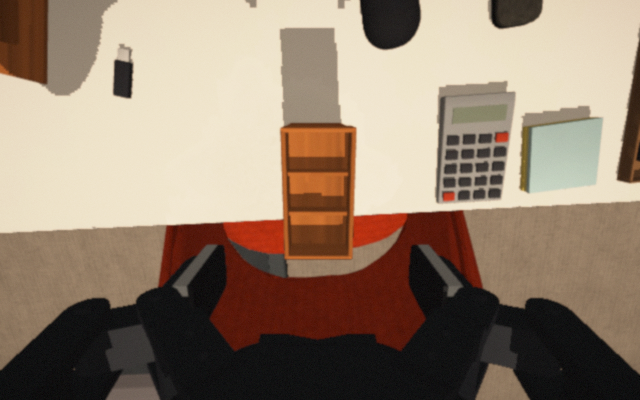

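The three-tray is square on the stack, with rim corners (281,128), (356,128), (353,258) and (285,258). That was the last picture I may view.

```bash
python3 -c "
from h import *
print(rect(wcam('w10'),[(281,128),(356,128),(353,258.5),(285,258.5)],.126))"
```

```text
(array([ 0.4677, -0.3265]), np.float64(-2.81), array([ 56.5, 108.2,  57.7, 108.3]))
```

carry_out(increments=[[0,0,0.5,2.5,-5,0,1],[0,0,1,5,-10,1,1],[0,0,1.5,7.5,-15,3,1],[0,0,2,10,-20,6,1],[0,0,2.5,12.5,-25,9,1],[0,0,2.8,15.6,-31,11.4,1],[0,0,2.8,15.6,-31,11.4,1],[0,0,2.8,15.6,-31,11.4,1],[0,0,2.8,15.6,-31,11.4,1],[0,0,2.8,15.6,-31,11.4,1]])

```text
time_s: 23.6
position: [0.6395, -0.0267, 0.1219]
tool_rot: [0.989, -0.149, 0.0, 0.0]
force: [-0.5, 0.2, 0.3]
opening: 0.0853
finger_force: 0.0
```

```bash
python3 -c "
from h import *
go(.6390,-.024,.030,-17.3)"
```

```text
row [ 0.   -0.01  0.03] [-0.13 -0.24  9.19] t 23.6
```

carry_out(increments=[[0,0,0,-0.1,-0.24,5,1],[0,0,0,-0.1,-0.24,8,1],[0,0,0,-0.1,-0.24,9.2,1],[0,0,0,-0.1,-0.24,9.2,1],[0,0,0,-0.1,-0.24,9.2,0.5],[0,0,0,-0.1,-0.24,9.2,0.25],[0,0,0,-0.1,-0.24,9.2,0],[0,0,0,-0.1,-0.24,9.2,0],[0,0,0,-0.1,-0.24,9.2,0],[0,0,0,-0.1,-0.24,9.2,0],[0,0,0,-0.1,-0.24,9.2,0],[0,0,0,-0.1,-0.24,9.2,0],[0,0,0,-0.1,-0.24,9.2,0]])

```text
time_s: 25.22
position: [0.6396, -0.0228, 0.0296]
tool_rot: [0.989, -0.148, 0.0, -0.0]
force: [0.8, 0.7, 6.4]
opening: 0.011
finger_force: 39.8
```

carry_out(increments=[[0,0,0,0,0,-5,0],[0,0,0,0,0,-10,0],[0,0,0,0,0,-16,0],[0,0,0,0,0,-18,0],[0,0,0,0,0,-18,0]])

```text
time_s: 25.85
position: [0.6396, -0.0229, 0.21]
tool_rot: [0.989, -0.148, 0.001, 0.0]
force: [-1.2, -0.3, -1.3]
opening: 0.0107
finger_force: 39.2
```

```bash
python3 -c "
from h import *
go(.4678,-.3265,.205,-2.9)
"
```

```text
row [ 0.   -0.02 -2.83] [-7.51 34.07  0.48] t 25.85
```

carry_out(increments=[[0,0,-0.5,-1.1,5,0,0],[0,0,-1,-2.2,10,0,0],[0,0,-1.5,-3.3,15,0,0],[0,0,-2,-4.4,20,0,0],[0,0,-2.5,-5.5,25,0,0],[0,0,-2.8,-6.6,30,0,0],[0,0,-2.83,-7.5,34.1,0.5,0],[0,0,-2.83,-7.5,34.1,0.5,0],[0,0,-2.83,-7.5,34.1,0.5,0],[0,0,-2.83,-7.5,34.1,0.5,0]])

```text
time_s: 27.1
position: [0.4681, -0.3257, 0.2038]
tool_rot: [1.0, -0.025, -0.0, -0.0]
force: [-0.2, 0.4, -0.9]
opening: 0.0112
finger_force: 39.3
```

```bash
python3 -c "
from h import *
s=snap('w11')
# yaw of held lid vs stack: wood mask edge fit along lid far edge
im=cv2.imread('pics/w11.png'); h=cv2.cvtColor(im,cv2.COLOR_BGR2HSV)
m=cv2.inRange(h,(5,120,40),(20,255,255)); m=cv2.morphologyEx(m,cv2.MORPH_OPEN,np.ones((5,5)))
n,l,st,ce=cv2.connectedComponentsWithStats(m)
for i in range(1,n):
  if st[i,4]>800: print(st[i])
k=l[:,310:330].max(1)
for col in(240,260,280,300,320,340,360,380,400):
  y=np.where(m[:,col])[0]; print(col,y[0] if len(y) else None,end='; ')
for row in(180,200,220,240,260):
  x=np.where(m[row,200:440])[0]+200; print(row,x[:1],x[-1:],end='; ')
go(.4678,-.3265,.1495,-2.9)
"
```

```text
[  220   125   190   213 17861]
240 231; 260 140; 280 131; 300 126; 320 126; 340 126; 360 132; 380 224; 400 224; 180 [260] [375]; 200 [260] [374]; 220 [262] [373]; 240 [220] [437]; 260 [262] [433]; row [-0.    0.    0.01] [-0.03  0.07  5.45] t 27.15
```

```bash
python3 -c "
from h import *
c=wcam('w11')
print(back(c,[(260,140),(375,140),(317,200)],.186),back(c,[(280,131),(360,132)],.126))"
```

```text
[[ 0.52375084 -0.30059236  0.186     ]
 [ 0.52104091 -0.35477827  0.186     ]
 [ 0.49295397 -0.3259739   0.186     ]] [[ 0.52401609 -0.30300174  0.126     ]
 [ 0.52073086 -0.35570903  0.126     ]]
```

Lid and tray edges agree within about 1.5 mm, so I'll lower.

carry_out(increments=[[0,0,0,0,0.08,2.5,0],[0,0,0,0,0.08,4,0],[0,0,0,0,0.08,4.4,0],[0,0,0,0,0.08,4.8,0],[0,0,0,0,0.08,5.1,0],[0,0,0,0,0.08,5.4,0],[0,0,0,0,0.08,5.6,0],[0,0,0,0,0.08,5.6,0],[0,0,0,0,0.08,5.6,0]])

```text
time_s: 28.28
position: [0.4677, -0.3277, 0.1496]
tool_rot: [1.0, -0.025, 0.0, 0.0]
force: [-3.1, 1.5, 8.3]
opening: 0.0109
finger_force: 40.6
```

carry_out(increments=[[0,0,0,0,0,0,0.5],[0,0,0,0,0,0,0.5],[0,0,0,0,0,0,0.5],[0,0,0,0,0,0,0.5],[0,0,0,0,0,-3,0.5],[0,0,0,0,0,-8,0.5],[0,0,0,0,0,-10,1],[0,0,0,0,0,-10,1],[0,0,0,0,0,-10,1],[0,0,0,0,0,-10,1]])

```text
time_s: 29.52
position: [0.4673, -0.3274, 0.247]
tool_rot: [1.0, -0.025, -0.001, -0.001]
force: [0.3, 0.0, 0.2]
opening: 0.0855
finger_force: 0.0
```

```bash
python3 -c "
from h import *
s=snap('w12');print(s['position'],s['force'])
im=cv2.imread('pics/w12.png'); h=cv2.cvtColor(im,cv2.COLOR_BGR2HSV)
m=cv2.inRange(h,(5,120,40),(20,255,255)); m=cv2.morphologyEx(m,cv2.MORPH_OPEN,np.ones((5,5)))
c=wcam('w12')
for r in(150,170,190,210,230):
  x=np.where(m[r,240:400])[0]+240; p=back(c,[(x[0],r),(x[-1]+1,r)],.132); print(r,x[0],x[-1],np.linalg.norm(p[1]-p[0]),p.mean(0))
for q in(290,317,345):
  y=np.where(m[100:300,q])[0]+100; p=back(c,[(q,y[0]),(q,y[-1]+1)],.132); print(q,y[0],y[-1],np.linalg.norm(p[1]-p[0]),p.mean(0))
"
```

```text
[ 0.46728376 -0.32735657  0.24697263] [0.31113552 0.04943119 0.1913118 ]
150 282 353 0.05697269763359377 [ 0.50479859 -0.32885645  0.132     ]
170 283 353 0.057183972614578145 [ 0.488747   -0.32844311  0.132     ]
190 283 352 0.05740359603668743 [ 0.4721539  -0.32719576  0.132     ]
210 284 351 0.05679577946061488 [ 0.45492507 -0.32631948  0.132     ]
230 240 392 0.13020315361132326 [ 0.43711246 -0.32411076  0.132     ]
290 124 255 0.11224324600928114 [ 0.46996934 -0.30401258  0.132     ]
317 123 287 0.14459320821509997 [ 0.45340858 -0.32541039  0.132     ]
345 126 299 0.1547431619209719 [ 0.44488925 -0.34860291  0.132     ]
```

Seen from above, the lid measures 57 mm wide (110 × 58 mm actual), sits level and is centred on the stack. The gripper is clear, so I'm handing in.

```bash
python3 -c "
from rig import workorder
print(workorder.sign_off())"
```

```text
the job is handed in; nothing more can be done
None
```

The organiser is stacked on its base in the order asked: deep bin, two-compartment tray, three-compartment tray, lid. Each piece came down at its predicted seated height. I never moved the mouse, calculator or candle, and I handed the job in at about 30 s; the sign-off gave no verdict.

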